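# Make up two fastener kits on the picking cart

### The arm

A 6-joint arm with a two-finger parallel gripper is mounted at the origin on the work surface. World frame = base frame: x ahead of the robot, y to its left, z up, the work surface at z = 0. Lengths are in m, angles in rad, forces in N, time in s.
With the tool pointing down it reaches from about 0.35 to 0.775 m from the base axis. Payload 7.3 kg.
Tool frame: the origin (TCP) lies at the centre of the arm's flange, where the gripper is bolted on; the fingertips stand 178 mm ahead of it and the grasp point (between the pads) lies 159 mm ahead of it (tip_extent is the distance from the TCP to the fingertips, in m); z points along the fingers, y is the line along which they close (so a half turn about z gives the same grasp; the last joint's range is limited). The gripper opens to 92 mm and grips with 3 to 60 N. Pads are 19 mm wide; open, the fingers measure 130 mm over their backs; the gripper's body (75 mm by 190 mm) begins 47 mm behind the grasp point.
Start: joints at [-1.42, 0.342, 1.524, -0, 1.275, -0.146], TCP at [0.154, -0.502, 0.405] pointing down, gripper open.
Joint ranges: [-2.53, 2.53], [-0.77, 2.02], [0.04, 2.7], [-1, 4.14], [0.28, 2.66], [-3.11, 3.11]. Speed limits (rad/s): [2.57, 2.57, 3.14, 3.14, 3.14, 3.14].

### API

Orientations are given as [roll, pitch, yaw] about the fixed x, y, z axes, in that order (R = Rz(yaw) Ry(pitch) Rx(roll)).
In Python, from cell import * gives the robot as it stands.
- The arm moves only by the tool arm_command, never from a script. Its arguments are lists of equal length, an entry for each row: "xyz": the shift along the world's x, y, z in mm, a list of three; "spin": the turn about the world's z in degrees. In form: {"xyz": [[tx, ty, tz], ...], "spin": [spin, ...]}. A call has 1 to 20 rows; each row shifts and turns the commanded pose from where the row before left it; what a row does not reach is not made up. A row lasts 1/10 s, in which the tool goes at most 50 mm and 8.59 degrees, less where a joint would pass 70% of its speed; a pose out of reach is approached as far as the arm can. A call with a gripper value outside its range is refused whole. "jaw" is the opening, from -1 (shut) to 1 (fully open), set as the call begins (left out, the last holds). The fingers move at their own pace and stop on an object; "squeeze" is the grip in N (left out, the last holds). Time passes only in rows, so rows that do not move let the fingers close. It gives the time, the measured TCP pose, the force, the opening and the grip force at its end, in the units of the state.
- observe(): the state, without advancing time (a new reading comes with each control period).
- read_camera(name): name is "scene" or "top" or "wrist"; returns a dict with "img" (400x640x3 uint8, red, green, blue), "depth" (400x640 float32, m along the optical axis (not along the pixel's ray), 0 where there is no reading), "fx", "fy", "cx", "cy" (pixels), "dist_coeffs" ([k1, k2, p1, p2, k3] as OpenCV has them; the pictures are not rectified), "world_from_camera" (4x4, takes a point from camera to world coordinates). Camera axes: x right, y up, looking along -z (the intrinsics and any distortion apply to the point x, -y, -z); pixel columns grow to the right and rows downward; lengths in m; the calibration is good to about 2 mm. A picture is of the moment at which its call begins.
- hand_in(): hands the job in; it is judged then, once.
The state is a dict: "time": time; "qpos": joint angles; "qvel": joint speeds; "joint_efforts": joint torques, N m; "tool_pos": TCP position; "tool_rot": TCP orientation; "contact_force": force on the tool from outside, world axes, zero at the start; "torque": the same for the moment, N m; "opening": finger opening in m; "grip_force": force on a finger pad.
Only numpy, scipy, OpenCV 4.12 (cv2) and the standard library are available. Lean on these libraries where they do the work, as an engineer would, in place of code of your own. Each camera call takes 0.05 s, during which the arm holds its last target. There are 200 camera calls.

### The job

Make up the two fastener kits from the loose stock on the cart: in the long tray, lay the hook bolt in the long pocket and the smallest of the three nuts in the short one; in the square tray, lay the square plate washer in the wide pocket and put the largest nut and the tube sleeve in the two small pockets, one in each. Everything lies flat on the pocket floors, the sleeve standing on end. The middle-sized nut, the carton and the tape roll are not wanted: leave them where they are.

Things in the scene. Friction and masses are not known exactly. Their poses are not given: they have to be found in the camera images.
- hook_bolt: L-shaped steel hook bolt of round 16 mm bar, lying flat. Its straight rod runs along its own x from the threaded end at x = -70 mm to the bend at +45 mm (outside of the bend +53 mm); the short leg runs from the bend along +y to y = +45 mm. Origin on the rod's axis near the centre of mass, 8 mm above what it lies on; z up. 0.2 to 0.3 kg.
- nut_small: The smallest of the three plain steel hex nuts, lying flat on the deck at the start: 24 mm across the flats, 28 mm across the corners, 13 mm high, 14.5 mm hole. Origin at its centre (6.5 mm above what it lies on); z along the hole; x points square out of one flat (the next flat is 60 degrees on).
- nut_large: The largest of the three plain steel hex nuts, lying flat on the deck at the start: 46 mm across the flats, 53 mm across the corners, 24 mm high, 27 mm hole. Origin at its centre (12 mm above what it lies on); z along the hole; x points square out of one flat (the next flat is 60 degrees on).
- sleeve: Dark steel tube sleeve, standing on end on the deck at the start: 44 mm outside diameter, 32 mm inside, 50 mm high. Origin at its centre (25 mm above what it stands on); z along the tube.
- plate_washer: Thick square steel plate washer lying flat: 46 x 46 x 14 mm with a 22 mm round hole in the middle. Origin at its centre (7 mm above what it lies on); x and y along its sides, z up.
- long_tray: Long grey plastic kit tray left or right of the stock, fixed, 248 (x) x 100 (y) x 26 mm high; walls and floor 4 mm thick, pockets 22 mm deep. A cross wall parts it into a short pocket at the end nearer the robot (inside x -120 to -34 mm, y -46 to 46 mm) and a long pocket (x -30 to +120 mm, y -46 to 46 mm). Origin in the middle of its underside, on the deck; z up.
- square_tray: Square grey plastic kit tray on the other side, fixed, 208 x 208 x 26 mm high; walls and floor 4 mm thick, pockets 22 mm deep. T-shaped walls part it into a wide pocket away from the robot (inside x 2 to 100 mm, y -100 to 100 mm) and two small ones 98 mm square (x -100 to -2 mm, y 2 to 100 and -100 to -2 mm). Origin in the middle of its underside, on the deck; z up.
- nut_middle: Not wanted, leave it: the middle-sized of the three plain steel hex nuts, lying flat on the deck at the start: 36 mm across the flats, 42 mm across the corners, 19 mm high, 21.5 mm hole. Origin at its centre (9.5 mm above what it lies on); z along the hole; x points square out of one flat (the next flat is 60 degrees on).
- carton: Bystander: loose closed cardboard carton at the far side of the deck, 70 (x) x 90 (y) x 60 mm high. Origin at the middle of its underside.
- tape_roll: Bystander: loose roll of brown packing tape lying flat at the far side of the deck, 100 mm outside diameter, 76 mm inside, 48 mm high. Origin at the middle of its underside.
Not all that is in view belongs to the job. Of the things shaped like the hook_bolt, the steel one is meant.

How it is judged:
At the end, for the whole second after the job is handed in: Hook bolt and smallest nut in the long tray's long and short pocket; washer in the square tray's wide pocket, largest nut and sleeve in its small ones, one each: centres inside the pocket, height within 4 mm of resting on the floor, flat (sleeve on end) to 0.1 rad, either way up, below 0.02 m/s (x of hook_bolt in the frame of long_tray between -0.03 and 0.12 m and y of hook_bolt in the frame of long_tray between -0.046 and 0.046 m and z of hook_bolt in the frame of long_tray between 0.008 and 0.016 m and angle between the z axis of each of hook_bolt, nut_small and the z axis of long_tray, either way round below 0.1 rad and linear speed of each of hook_bolt, nut_small, plate_washer below 0.02 m/s and x of nut_small in the frame of long_tray between -0.12 and -0.034 m and y of nut_small in the frame of long_tray between -0.046 and 0.046 m and z of nut_small in the frame of long_tray between 0.0065 and 0.0145 m and x of plate_washer in the frame of square_tray between 0.002 and 0.1 m and y of plate_washer in the frame of square_tray between -0.1 and 0.1 m and z of plate_washer in the frame of square_tray between 0.007 and 0.015 m and angle between the z axis of plate_washer and the z axis of square_tray, either way round below 0.1 rad and (((x of nut_large in the frame of square_tray between -0.1 and -0.002 m and y of nut_large in the frame of square_tray between 0.002 and 0.1 m and z of nut_large in the frame of square_tray between 0.012 and 0.02 m and angle between the z axis of nut_large and the z axis of square_tray, either way round below 0.1 rad and linear speed of nut_large below 0.02 m/s) and (x of sleeve in the frame of square_tray between -0.1 and -0.002 m and y of sleeve in the frame of square_tray between -0.1 and -0.002 m and z of sleeve in the frame of square_tray between 0.025 and 0.033 m and angle between the z axis of sleeve and the z axis of square_tray, either way round below 0.1 rad and linear speed of sleeve below 0.02 m/s)) or ((x of nut_large in the frame of square_tray between -0.1 and -0.002 m and y of nut_large in the frame of square_tray between -0.1 and -0.002 m and z of nut_large in the frame of square_tray between 0.012 and 0.02 m and angle between the z axis of nut_large and the z axis of square_tray, either way round below 0.1 rad and linear speed of nut_large below 0.02 m/s) and (x of sleeve in the frame of square_tray between -0.1 and -0.002 m and y of sleeve in the frame of square_tray between 0.002 and 0.1 m and z of sleeve in the frame of square_tray between 0.025 and 0.033 m and angle between the z axis of sleeve and the z axis of square_tray, either way round below 0.1 rad and linear speed of sleeve below 0.02 m/s)))); the robot touches nothing.
It fails at once if the middle-sized nut, the carton or the tape roll is moved by more than 20 mm (distance of any of nut_middle, carton, tape_roll from where it was at the start of the episode above 0.02 m).
It also fails if it takes over 120 s, if anything falls off the work surface, if the arm or the gripper's body presses on something with over 40 N, if the wrist force passes 120 N, or if a joint passes its speed limit or range.

## Working session

There is one attempt and no reset: what is moved stays moved. The work goes in short steps, Python scripts to look and compute and a tool call to move; the robot and the scene stay as the last step left them, time stands still between calls to the robot, and variables do not carry over. Pictures are saved under pics/ and viewed, at most 14 in all, crops included, and the job is handed in when it is done.

Besides the shell and the picture viewer there is one more tool, called after "Call:" by a JSON object that holds its "name" and its "arguments", one argument or row to a line. arm_command: Moves the arm, as the interface text tells. Its arguments: {"type":"object","properties":{"xyz":{"type":"array","items":{"type":"array","items":{"type":"number"}}},"spin":{"type":"array","items":{"type":"number"}},"jaw":{"type":"number"},"squeeze":{"type":"number"}},"required":["xyz","spin"]}

```bash
mkdir -p pics; ls; cat > h.py <<'E'
from cell import *
import numpy as np, cv2
def snap(name,fn):
    c=read_camera(name); np.savez(f'pics/{fn}.npz',**c); cv2.imwrite(f'pics/{fn}.png',c['img'][:,:,::-1]); return c
def load(fn): return dict(np.load(f'pics/{fn}.npz'))
def ray(c,uv):
    K=np.array([[c['fx'],0,c['cx']],[0,c['fy'],c['cy']],[0,0,1]],float)
    p=cv2.undistortPoints(np.array(uv,float).reshape(-1,1,2),K,np.array(c['dist_coeffs'],float)).reshape(-1,2)
    d=np.c_[p[:,0],-p[:,1],-np.ones(len(p))]; T=c['world_from_camera']
    return T[:3,3],d@T[:3,:3].T
def at_z(c,uv,z):
    o,d=ray(c,uv); z=np.broadcast_to(z,len(d)); return o+d*((z-o[2])/d[:,2])[:,None]
def at_depth(c,uv):
    o,d=ray(c,uv); uv=np.array(uv,int).reshape(-1,2); return o+d*c['depth'][uv[:,1],uv[:,0]][:,None]
def cloud(c):
    v,u=np.mgrid[:400,:640]; return at_depth(c,np.c_[u.ravel(),v.ravel()]).reshape(400,640,3)
E
python3 - <<'E'
from h import *
s=observe(); print(s['time'],s['tool_pos'],s['tool_rot'],s['opening'])
for n in('top','scene'):
    c=snap(n,n+'0'); print(n,c['fx'],c['dist_coeffs'],c['world_from_camera'].round(3).tolist())
E
```

```text
pics
0.0 [ 0.15354489 -0.50189019  0.40404915] [-3.14006209e+00 -2.35462709e-04  2.96808350e-01] 0.09199953709460335
top 456.5891882268201 [0.02249999 0.         0.         0.         0.        ] [[0.025, 0.997, -0.07, 0.526], [-1.0, 0.025, 0.005, 0.034], [0.007, 0.069, 0.998, 1.23], [0.0, 0.0, 0.0, 1.0]]
scene 388.9988678233264 [0.01309859 0.         0.         0.         0.        ] [[0.677, -0.616, 0.404, 0.985], [0.736, 0.554, -0.389, -0.342], [0.016, 0.56, 0.828, 0.816], [0.0, 0.0, 0.0, 1.0]]
```

View pics/top0.png

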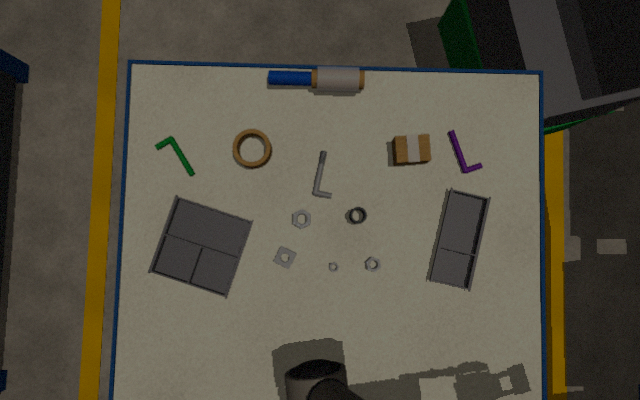

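View pics/scene0.png

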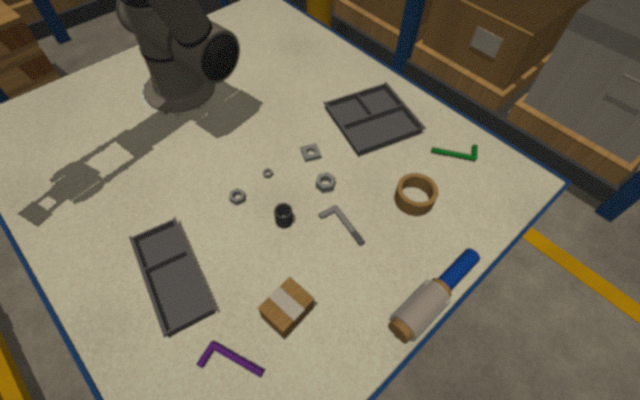

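Top view: the hook-bolt shapes are green (175,155), purple (463,152) and bare grey (322,175). The grey one is the steel bolt. Nuts are at (301,219) large, (372,264) middle and (333,267) small. The washer is at (285,257), the sleeve at (357,215), the square tray at (201,246) and the long tray at (459,240). I'll confirm in an enlarged crop and measure.

```bash
python3 - <<'E'
from h import *
c=load('top0'); P=cloud(c)
im=cv2.resize(c['img'][140:280,260:400],None,fx=4.2,fy=4.2,interpolation=cv2.INTER_CUBIC)
cv2.imwrite('pics/crop1.png',np.clip(im[:,:,::-1]*1.5,0,255).astype(np.uint8))
z=P[...,2]
print('deck z',np.median(z[280:320,300:400]),z[280:320,300:400].std())
# things by height in the stock area
m=((z>0.006)&(np.arange(640)>140)&(np.arange(640)<500)&(np.arange(400)[:,None]>130)&(np.arange(400)[:,None]<302)).astype(np.uint8)
n,l,s,ce=cv2.connectedComponentsWithStats(m)
for i in range(1,n):
    if s[i,4]>15:
        q=P[l==i]; print(ce[i].round(),s[i,4],np.r_[q[:,:2].mean(0),np.percentile(q[:,2],[10,50,90])].round(4))
s=load('scene0')
for n,a,b in [('large',(301,219),(326,182)),('small',(333,267),(268,173.5)),('mid',(372,264),(238,196.5)),('washer',(285,257),(311,152)),('sleeve',(357,215),(284,215))]:
    print(n,at_depth(c,[a]).round(3),at_depth(s,[b]).round(3))
E
```

```text
deck z -0.0008087657076034649 0.07527805559187319
[252. 149.] 678 [0.7498 0.2182 0.0181 0.0461 0.0498]
[462. 156.] 353 [ 0.7505 -0.3403  0.0092  0.0133  0.0165]
[411. 150.] 1103 [ 0.755  -0.1959  0.0377  0.0588  0.0624]
[176. 153.] 362 [0.7379 0.4236 0.0105 0.0144 0.0184]
[321. 178.] 348 [0.6813 0.0365 0.0102 0.0137 0.0176]
[462. 240.] 1106 [ 0.5262 -0.3395  0.0098  0.0236  0.0274]
[196. 249.] 1546 [0.4855 0.3558 0.0074 0.0239 0.0282]
[358. 215.] 144 [ 0.5824 -0.0628  0.0204  0.0477  0.0511]
[302. 219.] 194 [0.5703 0.0839 0.0198 0.0231 0.0268]
[211. 238.] 17 [0.5136 0.3241 0.0061 0.0065 0.0076]
[285. 257.] 249 [0.4675 0.1257 0.0103 0.0133 0.0165]
[373. 264.] 127 [ 0.4567 -0.1049  0.0134  0.0182  0.0217]
[334. 267.] 53 [ 0.4454 -0.005   0.0101  0.0118  0.0142]
[214. 270.] 16 [0.4296 0.3131 0.0063 0.0068 0.008 ]
large [[0.57  0.086 0.002]] [[0.564 0.09  0.001]]
small [[ 0.444 -0.003  0.002]] [[ 0.442 -0.005  0.002]]
mid [[ 0.455 -0.107 -0.001]] [[ 0.447 -0.106 -0.001]]
washer [[ 0.468  0.127 -0.004]] [[0.462 0.13  0.001]]
sleeve [[ 0.585 -0.064 -0.   ]] [[ 0.569 -0.056  0.002]]
```

View pics/crop1.png

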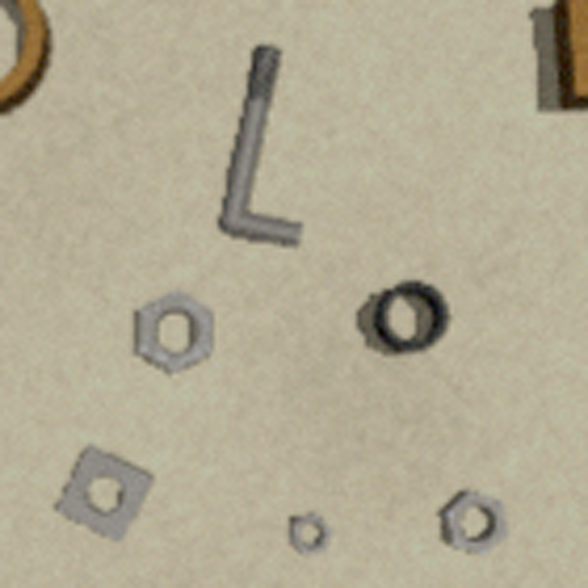

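The crop confirms the plain grey hook bolt, with its thread at the far end. Washer, three distinct nut sizes and sleeve are also clear. Next is a close view over the stock.

Call:
{"name": "arm_command", "arguments": {
  "xyz": [
    [17,25,0],
    [17,25,0],
    [17,25,0],
    [17,25,0],
    [17,25,0],
    [17,25,0],
    [17,25,0],
    [17,25,0],
    [17,25,0],
    [17,25,0],
    [17,25,0],
    [17,25,0],
    [17,25,0],
    [17,25,0],
    [17,25,0],
    [17,25,0],
    [17,25,0],
    [17,25,0],
    [17,25,0],
    [17,25,0]
  ],
  "spin": [0,0,0,0,0,0,0,0,0,0,0,0,0,0,0,0,0,0,0,0],
  "jaw": 1,
  "squeeze": 30
}}

```text
time: 2.1
tool_pos: [0.494, -0.0008, 0.4044]
tool_rot: [-3.141, 0.001, 0.297]
contact_force: [-0.1, -0.3, 0.4]
opening: 0.0916
grip_force: 0.0
```

```bash
python3 - <<'E'
from h import *
c=snap('wrist','w1'); s=observe(); print(s['time'],s['tool_pos'],s['tool_rot'],s['contact_force']); print(c['fx'],c['world_from_camera'].round(3).tolist())
E
```

```text
2.15 [0.49568176 0.00171694 0.40440995] [-3.13989008e+00 -1.77398028e-03  2.98228263e-01] [-0.3790416   2.96782365  0.65955806]
288.20031838193376 [[0.293, 0.915, 0.278, 0.569], [-0.956, 0.28, 0.085, 0.022], [-0.0, -0.291, 0.957, 0.384], [0.0, 0.0, 0.0, 1.0]]
```

View pics/w1.png

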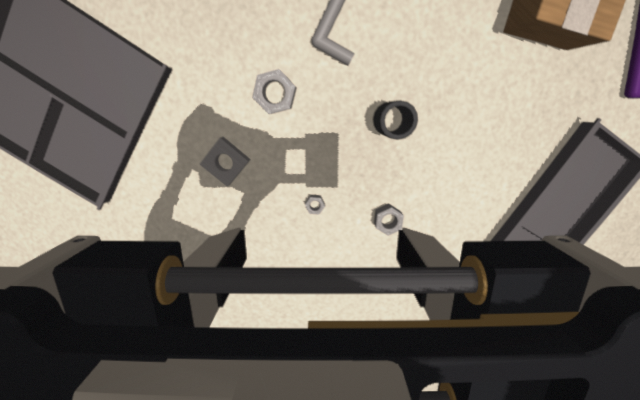

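The wrist view shows large nut (273,91), washer (225,161), small nut (315,204), middle nut (388,218), sleeve (395,120) and bolt bend (325,45). Now I'll fit poses from both views.

```bash
cat > fit.py <<'E'
from h import *
def seg(c,xy,r,zlo,zhi,P=None):
    P=cloud(c) if P is None else P
    m=(np.hypot(P[...,0]-xy[0],P[...,1]-xy[1])<r)&(P[...,2]>zlo)&(P[...,2]<zhi)&(c['depth']>0)
    v,u=np.where(m); z=np.median(P[m][:,2]); return at_z(c,np.c_[u,v],z)[:,:2],z   # flattened to the top height
def widths(q):  # width across each direction
    a=np.deg2rad(np.arange(0,180,1)); d=np.c_[np.cos(a),np.sin(a)]; t=q@d.T
    return np.percentile(t,99,0)-np.percentile(t,1,0)
def nfold(q,n):  # direction (deg) of a flat normal
    w=widths(q); k=180//(n//2); s=w.reshape(n//2,k).sum(0); s=np.convolve(np.r_[s[-3:],s,s[:3]],np.ones(7)/7,'valid'); i=s.argmin()
    return i,w[i::k].round(4)
E
python3 - <<'E'
from fit import *
C={n:load(n) for n in('top0','w1')}; PC={n:cloud(c) for n,c in C.items()}
for nm,xy,r,h,n in [('large',(.570,.084),.034,.024,6),('small',(.4445,-.005),.022,.013,6),('mid',(.456,-.106),.03,.019,6),('washer',(.467,.126),.042,.014,4),('sleeve',(.581,-.061),.034,.05,6)]:
    for k,c in C.items():
        q,z=seg(c,xy,r,h-.006,h+.006,PC[k]); R=cv2.minEnclosingCircle(q.astype(np.float32)); mr=cv2.minAreaRect((q*1000).astype(np.float32))
        print(nm,k,len(q),'z%.4f'%z,q.mean(0).round(4),'circ',np.round(R[0],4),round(R[1],4),nfold(q,n),mr[2])
for k,c in C.items():
    q,z=seg(c,(.684,.033),.09,.008,.022,PC[k]); mr=cv2.minAreaRect((q*1000).astype(np.float32)); print('bolt',k,len(q),z,mr, q.min(0),q.max(0)); print(cv2.boxPoints(mr).round())
    for nm,xy,r in [('long',(.526,-.34),.145),('square',(.487,.356),.16)]:
        q,z=seg(c,xy,r,.02,.032,PC[k]); mr=cv2.minAreaRect((q*1000).astype(np.float32)); print(nm,k,len(q),z,mr)
E
```

```text
large top0 185 z0.0232 [0.5703 0.0843] circ [0.571  0.0842] 0.0255 (np.int64(32), array([0.045 , 0.045 , 0.0442])) 1.526773452758789
large w1 993 z0.0237 [0.5705 0.0817] circ [0.5704 0.0814] 0.0266 (np.int64(31), array([0.0448, 0.0459, 0.0449])) 1.7987855672836304
small top0 52 z0.0118 [ 0.4452 -0.0048] circ [ 0.4451 -0.0049] 0.0136 (np.int64(13), array([0.0237, 0.0234, 0.0231])) 46.60755920410156
small w1 211 z0.0127 [ 0.4449 -0.0077] circ [ 0.4453 -0.0082] 0.0139 (np.int64(16), array([0.0246, 0.024 , 0.024 ])) 41.62153244018555
mid top0 113 z0.0183 [ 0.4552 -0.1084] circ [ 0.455  -0.1084] 0.0205 (np.int64(48), array([0.0353, 0.0353, 0.0355])) 46.0081787109375
mid w1 462 z0.0187 [ 0.4545 -0.1096] circ [ 0.4541 -0.1095] 0.0212 (np.int64(48), array([0.0376, 0.0366, 0.036 ])) 14.891380310058594
washer top0 242 z0.0134 [0.4674 0.1258] circ [0.4684 0.1255] 0.031 (np.int64(65), array([0.045 , 0.0446])) 64.97994232177734
washer w1 1087 z0.0137 [0.4676 0.1237] circ [0.4669 0.1237] 0.0333 (np.int64(65), array([0.0462, 0.0473])) 65.06645965576172
sleeve top0 106 z0.0484 [ 0.5825 -0.0636] circ
[... 550 characters left out ...]
480987548828, 254.3295440673828), 77.55158996582031)
square top0 1034 0.02539121823340673 ((491.56170654296875, 346.5229797363281), (219.50259399414062, 212.25372314453125), 72.5977554321289)
bolt w1 1137 0.014481315021209307 ((658.2623901367188, 26.223445892333984), (51.25876235961914, 60.86542510986328), 81.25045013427734) [0.62513897 0.00324773] [0.68979843 0.05479529]
[[624.   6.]
 [684.  -4.]
 [692.  47.]
 [632.  56.]]
long w1 2274 0.025453257281804864 ((558.098876953125, -343.5231628417969), (112.70846557617188, 192.00241088867188), 77.50801086425781)
square w1 3620 0.025416592239359576 ((483.6518859863281, 325.4499206542969), (181.93434143066406, 214.35220336914062), 73.0076675415039)
```

```bash
python3 - <<'E'
from fit import *
c=load('top0'); P=cloud(c)
for nm,xy,r,a,ya in [('long',(.5275,-.334),.14,-12.5,0),('square',(.489,.350),.155,-17.2,0)]:
    q,z=seg(c,xy,r,.018,.034,P); a=np.deg2rad(a); R=np.array([[np.cos(a),-np.sin(a)],[np.sin(a),np.cos(a)]]); t=(q-xy)@R
    lo,hi=np.percentile(t,[1.5,98.5],axis=0); print(nm,'extent',lo.round(4),hi.round(4),'centre',xy+R@((lo+hi)/2), z)
for k in('top0','w1'):
    c=load(k); P=cloud(c)
    q,z=seg(c,(.684,.033),.08,.009,.022,P); q=q[q[:,0]>.622]
    rod=q[q[:,0]>.65]; vx,vy,x0,y0=cv2.fitLine(rod.astype(np.float32),cv2.DIST_HUBER,0,.001,.001).ravel()
    d=np.array([vx,vy]); d*=-np.sign(d[0]); n=np.array([-d[1],d[0]]); t=(q-[x0,y0])@d; s=(q-[x0,y0])@n
    print(k,'yaw',np.degrees(np.arctan2(d[1],d[0])),'along',np.percentile(t,[1,99]),'across',np.percentile(s,[1,99]),'origin from bend',np.array([x0,y0])+d*(np.percentile(t,99)-.053))
E
```

```text
long extent [-0.1232 -0.0542] [0.1236 0.0533] centre [ 0.52758381 -0.33447382] 0.024391696464596047
square extent [-0.0997 -0.1114] [0.1078 0.1059] centre [0.49204551 0.34618719] 0.02524458558693199
top0 yaw 169.3458 along [-0.05110538  0.06930809] across [-0.00752989  0.04305502] origin from bend [0.68703833 0.04191418]
w1 yaw 165.91464 along [-0.01907983  0.03577589] across [-0.00767324  0.04488437] origin from bend [0.68623724 0.0379521 ]
```

Both views agree within 3 mm and heights fit the text: sleeve 49, nuts 24/19/13, washer 14, bolt 14.5, trays 25. Starting with the sleeve.

Call:
{"name": "arm_command", "arguments": {
  "xyz": [
    [21.5,-16.5,-20],
    [21.5,-16.5,-20],
    [21.5,-16.5,-20],
    [21.5,-16.5,-20],
    [0,0,0],
    [0,0,-28],
    [0,0,-28],
    [0,0,-28],
    [0,0,-28],
    [0,0,-22],
    [0,0,0],
    [0,0,0]
  ],
  "spin": [3,3,3,2,0,0,0,0,0,0,0,0],
  "jaw": 1
}}

```text
time: 3.35
tool_pos: [0.5795, -0.0679, 0.1914]
tool_rot: [-3.142, 0.0, 0.489]
contact_force: [0.2, 0.6, 0.2]
opening: 0.0918
grip_force: 0.0
```

Call:
{"name": "arm_command", "arguments": {
  "xyz": [
    [0,0,0],
    [0,0,0],
    [0,0,0],
    [0,0,0],
    [0,0,0],
    [0,0,0]
  ],
  "spin": [0,0,0,0,0,0],
  "jaw": -1,
  "squeeze": 30
}}

```text
time: 3.95
tool_pos: [0.5796, -0.068, 0.1908]
tool_rot: [3.141, -0.0, 0.489]
contact_force: [0.5, -0.8, -0.0]
opening: 0.0485
grip_force: 0.0
```

Call:
{"name": "arm_command", "arguments": {
  "xyz": [
    [0,0,0],
    [0,0,0],
    [0,0,0],
    [0,0,0]
  ],
  "spin": [0,0,0,0]
}}

```text
time: 4.35
tool_pos: [0.5795, -0.068, 0.1907]
tool_rot: [3.142, 0.0, 0.489]
contact_force: [-0.5, -0.6, 0.6]
opening: 0.0433
grip_force: 30.0
```

Call:
{"name": "arm_command", "arguments": {
  "xyz": [
    [0,0,25],
    [0,0,40],
    [0,0,35],
    [-8.75,34,0],
    [-8.75,34,0],
    [-8.75,34,0],
    [-8.75,34,0],
    [-8.75,34,0],
    [-8.75,34,0],
    [-8.75,34,0],
    [-8.75,34,0],
    [-8.75,34,0],
    [-8.75,34,0],
    [-8.75,34,0],
    [-8.75,34,0],
    [-8.75,34,0],
    [-8.75,34,0],
    [0,0,0]
  ],
  "spin": [0,0,0,0,0,0,0,0,0,0,0,0,0,0,0,0,0,0]
}}

```text
time: 6.15
tool_pos: [0.4553, 0.4115, 0.2901]
tool_rot: [-3.14, -0.0, 0.493]
contact_force: [0.3, -0.0, -1.9]
opening: 0.0435
grip_force: 30.0
```

```bash
python3 - <<'E'
from h import *
c=snap('top','t2'); s=observe(); print(s['time'],s['tool_pos'],s['opening'],s['grip_force'])
c=snap('scene','s2');c=snap('wrist','w2'); print(c['world_from_camera'][:3,3])
cv2.imwrite('pics/m2.png',np.hstack([load('s2')['img'],c['img']])[:,:,::-1][:,::1].copy() if 0 else cv2.resize(np.hstack([load('s2')['img'][60:300,200:520],c['img'][:240,:320]]),(800,300))[:,:,::-1])
E
```

```text
6.2 [0.45594703 0.4096319  0.28995682] 0.04358605367947214 29.999764943495393
[0.52552248 0.44554486 0.26967526]
```

View pics/w2.png

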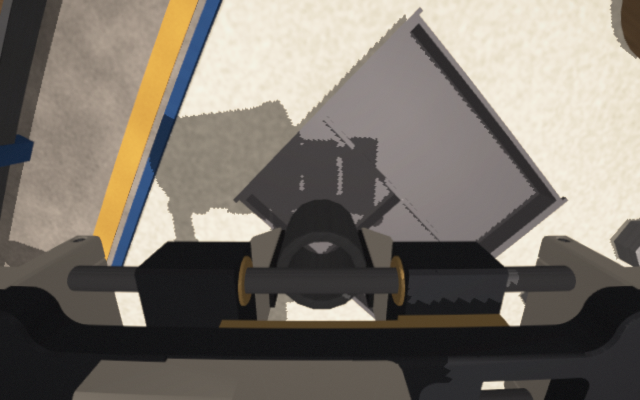

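The sleeve is held over the left small pocket. Tray rim corners show at (420,13), (563,200) and (238,198). I'll check the tray pose with these.

```bash
python3 - <<'E'
from h import *
c=load('w2'); p=at_z(c,[(420,12),(565,200),(238,198)],.026)[:,:2]; print(p.round(4))
print([round(float(np.linalg.norm(p[i]-p[j])),4) for i,j in((0,1),(0,2),(1,2))],'centre by diagonal',(p[1]+p[2])/2, np.degrees(np.arctan2(*(p[0]-p[2])[::-1])),np.degrees(np.arctan2(*(p[0]-p[1])[::-1]))-90)
print(at_depth(c,[(420,16),(561,201)]).round(4))
E
```

```text
[[0.6227 0.4127]
 [0.5615 0.2112]
 [0.4231 0.4744]]
[0.2106, 0.2088, 0.2973] centre by diagonal [0.49229218 0.34279562] -17.16661381290503 -16.894725529761814
[[0.6205 0.4112 0.0256]
 [0.5589 0.2137 0.0257]]
```

Call:
{"name": "arm_command", "arguments": {
  "xyz": [
    [2,-2,-25],
    [0,0,-25],
    [0,0,-20],
    [0,0,-15],
    [0,0,-7],
    [0,0,-3],
    [0,0,0],
    [0,0,0]
  ],
  "spin": [0,0,0,0,0,0,0,0]
}}

```text
time: 7.1
tool_pos: [0.4595, 0.4059, 0.1967]
tool_rot: [-3.142, -0.002, 0.488]
contact_force: [0.3, -0.4, -2.1]
opening: 0.0434
grip_force: 30.0
```

Call:
{"name": "arm_command", "arguments": {
  "xyz": [
    [0,0,0],
    [0,0,0],
    [0,0,0],
    [0,0,0]
  ],
  "spin": [0,0,0,0],
  "jaw": 0.43
}}

```text
time: 7.5
tool_pos: [0.4591, 0.4061, 0.1961]
tool_rot: [3.142, -0.001, 0.489]
contact_force: [-1.7, 1.0, -0.1]
opening: 0.0648
grip_force: 0.0
```

Call:
{"name": "arm_command", "arguments": {
  "xyz": [
    [0,0,20],
    [0,0,40],
    [0,0,40],
    [11,-32,0],
    [11,-32,0],
    [11,-32,0],
    [11,-32,0],
    [11,-32,0],
    [11,-32,0],
    [11,-32,0],
    [11,-32,0],
    [11,-32,0],
    [12,-34,0],
    [0,0,0],
    [0,0,-30],
    [0,0,-30],
    [0,0,-30],
    [0,0,-22],
    [0,0,0]
  ],
  "spin": [0,0,0,-3,-3,-3,-3,-3,-3,-3,-3,-2.5,0,0,0,0,0,0,0],
  "jaw": 0.43
}}

```text
time: 9.4
tool_pos: [0.5687, 0.0846, 0.1809]
tool_rot: [-3.141, 0.006, 0.027]
contact_force: [-0.4, 1.3, 0.8]
opening: 0.0657
grip_force: 0.0
```

Call:
{"name": "arm_command", "arguments": {
  "xyz": [
    [0,0,0],
    [0,0,0],
    [0,0,0],
    [0,0,0],
    [0,0,0],
    [0,0,0]
  ],
  "spin": [0,0,0,0,0,0],
  "jaw": -1
}}

```text
time: 10.0
tool_pos: [0.5706, 0.0839, 0.1853]
tool_rot: [3.141, -0.003, 0.026]
contact_force: [-1.1, -0.8, 7.2]
opening: 0.0458
grip_force: 30.0
```

Call:
{"name": "arm_command", "arguments": {
  "xyz": [
    [0,0,20],
    [0,0,30],
    [0,0,30],
    [-14,22,0],
    [-14,22,0],
    [-14,22,0],
    [-14,22,0],
    [-14,22,0],
    [-14,22,0],
    [-14,22,0],
    [-14,24,0],
    [-15,24,0],
    [-15,24,0],
    [0,0,0],
    [0,0,-25],
    [0,0,-25],
    [0,0,-15],
    [0,0,-8],
    [0,0,-2],
    [0,0,0]
  ],
  "spin": [0,0,0,3,3,3,3,3,3,3,3,2.5,0,0,0,0,0,0,0,0]
}}

```text
time: 12.0
tool_pos: [0.4283, 0.3096, 0.1892]
tool_rot: [3.141, -0.0, 0.488]
contact_force: [0.6, 0.3, -1.1]
opening: 0.0459
grip_force: 30.0
```

Call:
{"name": "arm_command", "arguments": {
  "xyz": [
    [0,0,0],
    [0,0,0],
    [0,0,0],
    [0,0,0]
  ],
  "spin": [0,0,0,0],
  "jaw": 0.43
}}

```text
time: 12.4
tool_pos: [0.4282, 0.31, 0.189]
tool_rot: [3.141, -0.001, 0.489]
contact_force: [0.5, 0.0, -0.3]
opening: 0.0653
grip_force: 0.0
```

Call:
{"name": "arm_command", "arguments": {
  "xyz": [
    [0,0,20],
    [0,0,35],
    [0,0,35],
    [4,-18.5,0],
    [4,-18.5,0],
    [4,-18.5,0],
    [4,-18.5,0],
    [4,-18.5,0],
    [4,-18.5,0],
    [4,-18.5,0],
    [4,-18.5,0],
    [4,-18.5,0],
    [3,-17.5,0],
    [0,0,0],
    [0,0,-30],
    [0,0,-30],
    [0,0,-24],
    [0,0,-14],
    [0,0,0]
  ],
  "spin": [0,0,0,-5.3,-5.3,-5.3,-5.3,-5.3,-5.3,-5.3,-5.3,-5.3,-5.3,0,0,0,0,0,0],
  "jaw": 0.7
}}

```text
time: 14.3
tool_pos: [0.4666, 0.1266, 0.1795]
tool_rot: [3.14, 0.002, -0.434]
contact_force: [0.1, 0.6, 0.5]
opening: 0.0782
grip_force: 0.0
```

Call:
{"name": "arm_command", "arguments": {
  "xyz": [
    [0,0,0],
    [0,0,0],
    [0,0,0],
    [0,0,0],
    [0,0,0],
    [0,0,0]
  ],
  "spin": [0,0,0,0,0,0],
  "jaw": -1
}}

```text
time: 14.9
tool_pos: [0.467, 0.1259, 0.181]
tool_rot: [3.141, -0.0, -0.436]
contact_force: [-0.3, -0.5, 3.7]
opening: 0.0454
grip_force: 30.0
```

Call:
{"name": "arm_command", "arguments": {
  "xyz": [
    [0,0,20],
    [0,0,30],
    [0,0,30],
    [8,22,0],
    [8,22,0],
    [8,22,0],
    [8,22,0],
    [8,22,0],
    [8,22,0],
    [8,22,0],
    [8,22,0],
    [10,27,0],
    [0,0,0],
    [0,0,-25],
    [0,0,-25],
    [0,0,-15],
    [0,0,-8],
    [0,0,-2],
    [0,0,0]
  ],
  "spin": [0,0,0,1,1,1,1,1,1,1,1,0,0,0,0,0,0,0,0]
}}

```text
time: 16.8
tool_pos: [0.5413, 0.3289, 0.1862]
tool_rot: [-3.141, -0.001, -0.297]
contact_force: [0.7, -0.7, -2.1]
opening: 0.0457
grip_force: 30.0
```

Call:
{"name": "arm_command", "arguments": {
  "xyz": [
    [0,0,0],
    [0,0,0],
    [0,0,0],
    [0,0,0]
  ],
  "spin": [0,0,0,0],
  "jaw": 0.43
}}

```text
time: 17.2
tool_pos: [0.5412, 0.329, 0.1863]
tool_rot: [-3.141, -0.001, -0.297]
contact_force: [0.0, -0.6, -0.4]
opening: 0.0654
grip_force: 0.0
```

Call:
{"name": "arm_command", "arguments": {
  "xyz": [
    [0,0,20],
    [0,0,35],
    [0,0,40],
    [-9.6,-33.5,0],
    [-9.6,-33.5,0],
    [-9.6,-33.5,0],
    [-9.6,-33.5,0],
    [-9.6,-33.5,0],
    [-9.6,-33.5,0],
    [-9.6,-33.5,0],
    [-9.6,-33.5,0],
    [-9.6,-33.5,0],
    [-9.6,-33,0],
    [0,0,0],
    [0,0,-30],
    [0,0,-30],
    [0,0,-25],
    [0,0,-15],
    [0,0,0]
  ],
  "spin": [0,0,0,1,1,0,0,0,0,0,0,0,0,0,0,0,0,0,0],
  "jaw": 0.2
}}

```text
time: 19.1
tool_pos: [0.445, -0.005, 0.1795]
tool_rot: [3.142, 0.002, -0.261]
contact_force: [0.7, 0.3, 0.3]
opening: 0.0553
grip_force: 0.0
```

Call:
{"name": "arm_command", "arguments": {
  "xyz": [
    [0,0,0],
    [0,0,0],
    [0,0,0],
    [0,0,0],
    [0,0,0],
    [0,0,0],
    [0,0,0]
  ],
  "spin": [0,0,0,0,0,0,0],
  "jaw": -1,
  "squeeze": 20
}}

```text
time: 19.8
tool_pos: [0.4452, -0.0056, 0.1811]
tool_rot: [-3.142, -0.001, -0.262]
contact_force: [-0.1, 0.3, 5.1]
opening: 0.0236
grip_force: 20.0
```

Call:
{"name": "arm_command", "arguments": {
  "xyz": [
    [0,0,20],
    [0,0,35],
    [0,0,35],
    [0.7,-31,0],
    [0.7,-31,0],
    [0.7,-31,0],
    [0.7,-31,0],
    [0.7,-31,0],
    [0.7,-31,0],
    [0.7,-31,0],
    [0.7,-31,0],
    [0.7,-31,0],
    [0.7,-33,0],
    [0,0,0],
    [0,0,0]
  ],
  "spin": [0,0,0,1,1,0.5,0,0,0,0,0,0,0,0,0]
}}

```text
time: 21.3
tool_pos: [0.4516, -0.3178, 0.2701]
tool_rot: [-3.141, 0.001, -0.22]
contact_force: [-0.2, 0.6, -0.1]
opening: 0.0238
grip_force: 20.0
```

```bash
python3 - <<'E'
from h import *
c=snap('wrist','w3'); s=observe(); print(s['time'],s['tool_pos'],s['opening'],s['grip_force'])
E
```

```text
21.35 [ 0.45174703 -0.31700602  0.27018768] 0.023921668572385237 19.999933591025183
```

View pics/w3.png

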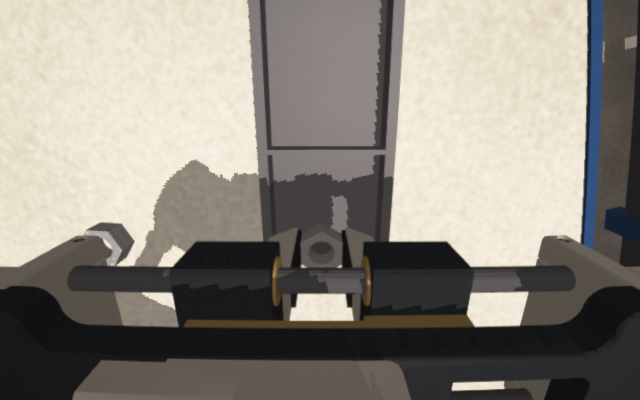

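The nut is held over the short pocket. The cross wall runs at row 151 between columns 269 and 387. Checking the tray pose with it.

```bash
python3 - <<'E'
from h import *
c=load('w3'); p=at_z(c,[(269,150),(387,150),(263,30),(382,30)],.026)[:,:2]; print(p.round(4)); d=p[0]-p[1]; print(np.linalg.norm(d),np.degrees(np.arctan2(d[1],d[0]))-90)
a=np.deg2rad(-12.5); ux=np.array([np.cos(a),np.sin(a)]); print('centre',(p[0]+p[1])/2+.032*ux)
E
```

```text
[[ 0.5063 -0.2883]
 [ 0.4864 -0.3778]
 [ 0.5885 -0.3064]
 [ 0.5704 -0.3877]]
0.0916437116189484 -12.542469536090792
centre [ 0.52758221 -0.33997723]
```

Call:
{"name": "arm_command", "arguments": {
  "xyz": [
    [0,-2,-25],
    [0,0,-25],
    [0,0,-20],
    [0,0,-10],
    [0,0,-5],
    [0,0,0],
    [0,0,0]
  ],
  "spin": [0,0,0,0,0,0,0]
}}

```text
time: 22.05
tool_pos: [0.4524, -0.3195, 0.1865]
tool_rot: [3.141, -0.001, -0.218]
contact_force: [0.4, -0.0, -0.5]
opening: 0.0239
grip_force: 20.0
```

Call:
{"name": "arm_command", "arguments": {
  "xyz": [
    [0,0,0],
    [0,0,0],
    [0,0,0],
    [0,0,0]
  ],
  "spin": [0,0,0,0],
  "jaw": -0.1
}}

```text
time: 22.45
tool_pos: [0.4521, -0.3196, 0.1859]
tool_rot: [3.141, -0.0, -0.218]
contact_force: [-0.1, -0.0, 0.2]
opening: 0.0411
grip_force: 0.0
```

Call:
{"name": "arm_command", "arguments": {
  "xyz": [
    [0,0,20],
    [0,0,40],
    [0,0,40],
    [19.5,30,0],
    [19.5,30,0],
    [19.5,30,0],
    [19.5,30,0],
    [19.5,30,0],
    [19.5,30,0],
    [19.5,30,0],
    [19.5,30,0],
    [19.5,30,0],
    [19.5,30,0],
    [19.5,30,0],
    [20,31,0],
    [0,0,0]
  ],
  "spin": [0,0,0,0.5,0,0,0,0,0,0,0,0,0,0,0,0],
  "jaw": 0.5
}}

```text
time: 24.05
tool_pos: [0.6878, 0.0456, 0.2853]
tool_rot: [-3.14, -0.001, -0.205]
contact_force: [-0.7, -0.0, -0.3]
opening: 0.0688
grip_force: 0.0
```

Call:
{"name": "arm_command", "arguments": {
  "xyz": [
    [0,0,-30],
    [0,0,-30],
    [0,0,-30],
    [0,0,-15],
    [0,0,0]
  ],
  "spin": [0,0,0,0,0]
}}

```text
time: 24.55
tool_pos: [0.6861, 0.041, 0.1801]
tool_rot: [3.141, 0.002, -0.21]
contact_force: [0.7, -0.2, 0.7]
opening: 0.0689
grip_force: 0.0
```

Call:
{"name": "arm_command", "arguments": {
  "xyz": [
    [0,0,0],
    [0,0,0],
    [0,0,0],
    [0,0,0],
    [0,0,0],
    [0,0,0],
    [0,0,0],
    [0,0,0],
    [0,0,0]
  ],
  "spin": [0,0,0,0,0,0,0,0,0],
  "jaw": -1,
  "squeeze": 40
}}

```text
time: 25.45
tool_pos: [0.6865, 0.0413, 0.1807]
tool_rot: [3.141, 0.0, -0.209]
contact_force: [0.2, -0.4, 0.8]
opening: 0.0149
grip_force: 40.0
```

Call:
{"name": "arm_command", "arguments": {
  "xyz": [
    [0,0,20],
    [0,0,40],
    [0,0,40],
    [-10,-31,0],
    [-10,-31,0],
    [-10,-31,0],
    [-10,-31,0],
    [-10,-31,0],
    [-10,-31,0],
    [-10,-31,0],
    [-10,-31,0],
    [-10,-31,0],
    [-10,-32,0],
    [-10,-32,0],
    [-10.5,-32,0],
    [0,0,0],
    [0,0,0]
  ],
  "spin": [0,0,0,-0.5,0,0,0,0,0,0,0,0,0,0,0,0,0]
}}

```text
time: 27.15
tool_pos: [0.5656, -0.334, 0.2801]
tool_rot: [-3.141, 0.001, -0.22]
contact_force: [-0.6, 0.6, -2.7]
opening: 0.0149
grip_force: 40.0
```

```bash
python3 - <<'E'
from h import *
c=snap('wrist','w4'); s=observe(); print(s['time'],s['tool_pos'],s['opening'],s['grip_force'])
E
```

```text
27.2 [ 0.5660217  -0.33313033  0.28016597] 0.015241836790281488 39.96177077293396
```

View pics/w4.png

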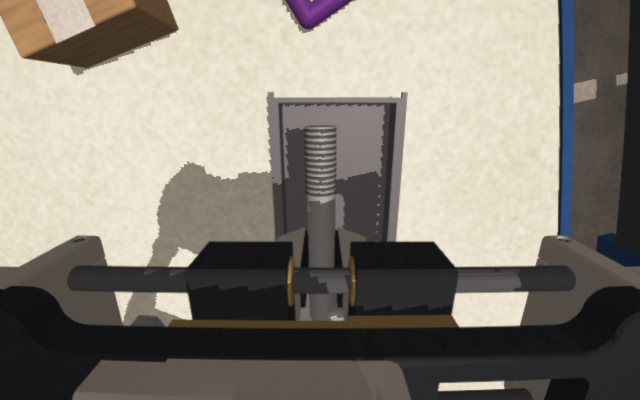

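The bolt is level and parallel to the tray, thread end at (320,127) and far rim at row 97. I'll compute clearances before lowering.

```bash
python3 - <<'E'
from h import *
c=load('w4'); e=at_z(c,[(320,127)],.111)[0,:2]; r=at_z(c,[(270,97),(406,97)],.026)[:,:2]; print(e,r)
a=np.deg2rad(-12.5); R=np.array([[np.cos(a),-np.sin(a)],[np.sin(a),np.cos(a)]])
m=r.mean(0)-R@[.122,0]; print('tray centre',m,np.linalg.norm(r[0]-r[1]),'bolt end in tray',(e-m)@R,'depth',at_depth(c,[(320,150),(320,215)]).round(4))
E
```

```text
[ 0.63315686 -0.34838376] [[ 0.65872223 -0.31416538]
 [ 0.63596609 -0.41681691]]
tray centre [ 0.52823605 -0.33908551] 0.10514360298864305 bolt end in tray [0.10444628 0.01363118] depth [[ 0.6224 -0.346   0.1153]
 [ 0.5882 -0.3383  0.1144]]
```

Call:
{"name": "arm_command", "arguments": {
  "xyz": [
    [0,0,-25],
    [0,0,-25],
    [0,0,-20],
    [0,0,-15],
    [0,0,-7],
    [0,0,-3],
    [0,0,0],
    [0,0,0]
  ],
  "spin": [0,0,0,0,0,0,0,0]
}}

```text
time: 28.0
tool_pos: [0.5664, -0.3337, 0.1868]
tool_rot: [3.141, -0.002, -0.218]
contact_force: [0.7, -0.6, -2.2]
opening: 0.0149
grip_force: 40.0
```

Call:
{"name": "arm_command", "arguments": {
  "xyz": [
    [0,0,0],
    [0,0,0],
    [0,0,0],
    [0,0,0]
  ],
  "spin": [0,0,0,0],
  "jaw": -0.4
}}

```text
time: 28.4
tool_pos: [0.5661, -0.3336, 0.1862]
tool_rot: [3.141, -0.001, -0.218]
contact_force: [-0.8, -0.4, 0.4]
opening: 0.0274
grip_force: 0.0
```

Call:
{"name": "arm_command", "arguments": {
  "xyz": [
    [0,0,20],
    [0,0,40],
    [0,0,40],
    [-10,10,30],
    [-20,35,30],
    [-20,40,30],
    [-20,40,0],
    [-20,40,0],
    [-20,40,0],
    [0,40,0],
    [0,0,0],
    [0,0,0]
  ],
  "spin": [0,0,0,0,0,0,0,0,0,0,0,0]
}}

```text
time: 29.6
tool_pos: [0.4577, -0.0911, 0.374]
tool_rot: [3.141, -0.001, -0.216]
contact_force: [0.3, -0.3, 0.6]
opening: 0.0278
grip_force: 0.0
```

```bash
python3 - <<'E'
from fit import *
c=snap('top','t5'); snap('scene','s5'); P=cloud(c); cv2.imwrite('pics/t5c.png',np.clip(cv2.resize(c['img'][130:310,140:500],None,fx=2.2,fy=2.2,interpolation=cv2.INTER_CUBIC)[:,:,::-1]*1.4,0,255).astype(np.uint8))
for nm,xy,r,h in [('large',(.428,.31),.034,.028),('small',(.452,-.32),.022,.017),('mid',(.4552,-.1084),.03,.019),('washer',(.541,.329),.042,.018),('sleeve',(.459,.406),.034,.054),('bolt',(.566,-.334),.035,.020),('tape',(.7498,.2182),.07,.048),('carton',(.755,-.196),.07,.06)]:
    q,z=seg(c,xy,r,h-.006,h+.006,P); print(nm,len(q),round(z,4),q.mean(0).round(4))
E
```

```text
large 205 0.0275 [0.4282 0.3122]
small 50 0.0163 [ 0.4524 -0.3167]
  return _methods._mean(a, axis=axis, dtype=dtype,
  ret = ret.dtype.type(ret / rcount)
Traceback (most recent call last):
  File "fit.py", line 5, in seg
    v,u=np.where(m); z=np.median(P[m][:,2]); return at_z(c,np.c_[u,v],z)[:,:2],z   # flattened to the top height
                                                    ~~~~^^^^^^^^^^^^^^^^
  File "h.py", line 12, in at_z
    o,d=ray(c,uv); z=np.broadcast_to(z,len(d)); return o+d*((z-o[2])/d[:,2])[:,None]
        ~~~^^^^^^
  File "h.py", line 8, in ray
    p=cv2.undistortPoints(np.array(uv,float).reshape(-1,1,2),K,np.array(c['dist_coeffs'],float)).reshape(-1,2)
      ~~~~~~~~~~~~~~~~~~~^^^^^^^^^^^^^^^^^^^^^^^^^^^^^^^^^^^^^^^^^^^^^^^^^^^^^^^^^^^^^^^^^^^^^^^
cv2.error: OpenCV(4.12.0) /io/opencv/modules/calib3d/src/undistort.dispatch.cpp:347: error: (-215:Assertion failed) CV_IS_MAT(_src) && CV_IS_MAT(_dst) && (_src->rows == 1 || _src->cols == 1) && (_dst->rows == 1 || _dst->cols == 1) && _src->cols + _src->rows - 1 == _dst->rows + _dst->cols - 1 && (CV_MAT_TYPE(_src->type) == CV_32FC2 || CV_MAT_TYPE(_src->type) == CV_64FC2) && (CV_MAT_TYPE(_dst->type) == CV_32FC2 || CV_MAT_TYPE(_dst->type) == CV_64FC2) in function 'cvUndistortPointsInternal'
```

View pics/t5c.png

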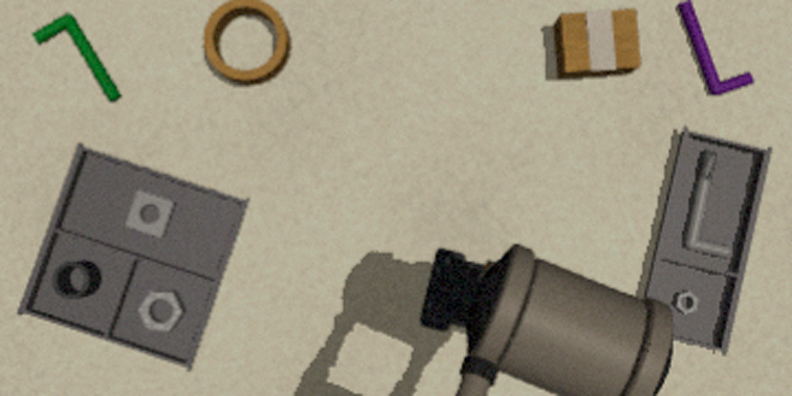

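All five items are in their pockets; the arm only hides the middle nut. Checking the remaining heights, then handing in.

```bash
python3 - <<'E'
from fit import *
c=load('t5'); P=cloud(c)
ok=1
for nm,xy,r,h in [('washer',(.541,.329),.042,.018),('sleeve',(.459,.406),.034,.054),('bolt',(.566,-.334),.035,.020),('tape',(.7498,.2182),.07,.048),('carton',(.755,-.196),.07,.06)]:
    q,z=seg(c,xy,r,h-.007,h+.007,P); print(nm,len(q),round(z,4),q.mean(0).round(4)); ok&=abs(z-h)<.004
if ok: print(hand_in())
E
```

```text
washer 272 0.0175 [0.5428 0.3314]
sleeve 118 0.0532 [0.4635 0.411 ]
bolt 140 0.0175 [ 0.5663 -0.3295]
tape 496 0.0477 [0.7522 0.2189]
carton 935 0.0592 [ 0.7589 -0.1999]
the job is handed in; nothing more can be done
None
```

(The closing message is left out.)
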